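Check the crank play of a feed gearbox and lay out the bush to match

ROBOT

A 6-joint arm with a two-finger parallel gripper is mounted at the origin on the work surface. World frame = base frame: x ahead of the robot, y to its left, z up, the work surface at z = 0. Lengths are in m, angles in rad, forces in N, time in s.
With the tool pointing down it reaches from about 0.325 to 0.775 m from the base axis. Payload 5.5 kg.
Tool frame: the origin (TCP) lies at the very end of the fingers, on their centre line; the grasp point (between the pads) lies 19 mm behind it (manip.hold_point_z is the distance from the TCP to the grasp point, in m); y points along the fingers, x is the direction in which the jaws open and shut, and the axes are right-handed (so a half turn about y gives the same grasp; the last joint's range is limited). The gripper opens to 88 mm and grips with 3 to 60 N. Pads are 20 mm wide; open, the fingers measure 115 mm over their backs; the gripper's body (75 mm by 178 mm) begins 61 mm behind the grasp point.
Start: joints at [-1.25, 0.091, 1.231, -0, 1.82, -0.057], TCP at [0.221, -0.558, 0.223] pointing down, gripper open.
Joint ranges: [-2.87, 2.87], [-0.86, 2.18], [0.17, 2.46], [-1.51, 4.65], [0.06, 2.69], [-2.65, 2.65]. Speed limits (rad/s): [2.57, 2.57, 3.01, 3.14, 3.14, 3.14].

INTERFACE

Orientations are given as a unit quaternion [x, y, z, w].
In Python, from rig import manip gives the robot as it stands. Calls block until the motion is done:
- manip.goto(position, orientation): joint-space move of the TCP to a pose.
- manip.move_straight(position, rotation=None, v=0.15): straight line of the TCP; rotation=None keeps the orientation; v is the mean speed in m/s.
- manip.movej(angles): joint-space move.
- manip.move_gripper(opening, force=None): opening from 0.0 (shut) to 1.0 (fully open); force is the grip in N (None keeps the last); returns when the fingers have stopped.
- manip.pause(seconds).
- manip.solve_ik(position, orientation): joint angles nearest the present ones, or None.
- manip.grab_frame(name): name is "side" or "top"; returns a dict with "pixels" (480x640x3 uint8, red, green, blue), "fx", "fy", "cx", "cy" (pixels), "k1" (the pictures are not rectified: a ray, as slopes to the right and down, at radius r is drawn at 1 + k1 r^2 times it, then the intrinsics apply), "position" and "attitude" of the camera in the world. Camera axes: x right, y down, z forward; pixel columns grow to the right and rows downward; lengths in m; the calibration is good to about 2 mm. A picture is of the moment at which its call begins. There is no depth.
A pose or a line that the arm cannot do raises manip.Unreachable and nothing moves.
- manip.job_done(): hands the job in, once; it reports no verdict.
Trained networks look in the newest picture that a camera, given by its name, has taken for a name from the list of things; names that differ only in an ending like _2 or _b are one class to them, and where a whole thing is asked for, a point or a joint stands for the part that bears it (a point fixed in the world has none). Each returns a list of dicts, best first, with "conf" (0 to 1); they miss things now and then, are a little off and sometimes report something else, mostly with a low value. They report only what shows in the picture. A call takes as long as a camera call.
- manip.cut_out(camera, thing): "mask" (480x640 bool, what is visible of it).
- manip.pinpoint(camera, thing): "location" ([x, y, z] in m, in world coordinates, good to about 4 mm: a listed point, or the origin of a listed thing).
Readings, each from a call of its own:
- manip.get_clock(): time.
- manip.get_qpos(): joint angles.
- manip.get_joint_vel(): joint speeds.
- manip.get_effort(): joint torques, N m.
- manip.get_ee_pos(): TCP position.
- manip.get_eef_rot(): TCP orientation.
- manip.get_ft_force(): force on the tool from outside, world axes, zero at the start.
- manip.get_torque(): the same for the moment, N m.
- manip.get_finger_gap(): opening from 0.0 (shut) to 1.0 (fully open).
Only numpy, scipy, OpenCV 4.12 (cv2) and the standard library are available. Lean on these libraries where they do the work, as an engineer would, in place of code of your own. Each camera call takes 0.05 s, during which the arm holds its last target.

TASK

Wiggle the gearbox crank by its black pin to measure its free play: swing it anticlockwise (seen from above) until the drive resists and lean on it gently for a moment, then clockwise until it resists and lean on it gently for a moment; never force it, and let only the crank push the blue and yellow drag pointers. Then put the bush that matches the pin travel recorded between the pointers fully down over the post of the grey stand: steel up to 20 mm, brass from 20 to 28 mm, red above 28 mm. Let go of the crank, and leave the other two bushes and everything else where they are.

Things in the scene. Friction and masses are not known exactly. Their poses are not given: they have to be found in the camera images.
- gearbox: green cast gearbox bolted to the table: base plate 190 x 190 x 14 mm under a round housing 160 mm across, whose top is 60 mm above the table, with a small square boss on its far side. Origin: on the crank's upright axis at table height; z is up, and its own -x is the side the crank points to (roughly towards the robot).
- crank_axis (a point): point on the upright turning axis of the crank, 85 mm above the table. The crank swings freely (under 1 N at the pin, pointers included) by some 3 to 23 mm at the pin each way from its start, until the worn dogs inside the housing meet the drive; how far is not known and differs between the two sides.
- crank_pin (a point): upright black grip pin of the crank, a cylinder 16 mm across reaching from 80 to 142 mm above the table. The point is on its axis at 115 mm height, 100 mm from the turning axis, so it moves on a level circle of 100 mm radius. The steel crank arm below it is 16 mm wide, its top 80 mm above the table.
- drive (a joint): twist of the braked drive shaft (red cap, 40 mm, on the crank's axis), rad, 0 at rest, positive anticlockwise from above. The crank turns it only once the free play is used up; it then resists like a stiff spring, 4 N at the pin per mm of further pin travel (0.01 rad), and springs back when let go. 0.0075 rad (3 N) counts as leant on; past 0.04 rad (16 N) it is forced.
- pointer_blue: blue drag pointer, an arm on the gearbox top that turns about the crank's axis and stays where it is left. It lies a few mm off the crank arm's right side seen from the robot, and the arm pushes it along when swinging anticlockwise from above (pin towards the robot's right). Its end block is 16 x 10 mm, top 81 mm above the table. Origin: on the crank axis at table height.
- pointer_yellow: yellow drag pointer, the mirror image of the blue one, at the crank arm's left side as seen from the robot; it is pushed along by the crank swinging clockwise seen from above.
- pointer_blue_face (a point): point on top of the blue pointer's end block, 81 mm above the table, in the middle of the edge that faces the crank arm, 100 mm from the axis.
- pointer_yellow_face (a point): the same point on the yellow pointer. The distance between the two face points less 16 mm (the crank arm's width) is the recorded travel of the pin.
- stand_seat (a point): grey block 80 x 80 x 25 mm fixed to the table, with an upright steel post 16 mm across, pointed at the top, that stands 38 mm out of it. The point is at the foot of the post, on the block's top (25 mm above the table); z is up.
- bush_steel_mid (a point): plain bright steel bush, a short tube standing on end: 40 mm outside, 26 mm bore, 36 mm high, about 0.15 kg. The point is its centre, 18 mm above its underside; z is its bore axis. The three bushes stand in any order in a row between the robot and the stand, at least 40 mm between one another.
- bush_brass_mid (a point): plain brass (yellow metal) bush, a short tube standing on end: 40 mm outside, 26 mm bore, 36 mm high, about 0.15 kg. The point is its centre, 18 mm above its underside; z is its bore axis. The three bushes stand in any order in a row between the robot and the stand, at least 40 mm between one another.
- bush_red_mid (a point): plain red bush, a short tube standing on end: 40 mm outside, 26 mm bore, 36 mm high, about 0.15 kg. The point is its centre, 18 mm above its underside; z is its bore axis. The three bushes stand in any order in a row between the robot and the stand, at least 40 mm between one another.
- cutter_red: red toothed cutter disc 130 mm across, 10 mm thick; loose bystander, leave it where it lies. Origin: centre of its underside.
- cutter_grey: grey toothed cutter disc 115 mm across, 12 mm thick; loose bystander, leave it where it lies. Origin: centre of its underside.
- planer_head: aluminium cutter block 90 mm across, 40 mm high; loose bystander, leave it where it lies. Origin: centre of its underside.
- locknut: dark ring nut 34 mm across, 14 mm high; loose bystander, leave it where it lies. Origin: centre of its underside.
- spanner: spanner lying flat; loose bystander, leave it where it lies. Origin: centre of its underside.
- bench_brush: hand brush lying flat; loose bystander, leave it where it lies. Origin: centre of its underside.
- oil_tin: grey tin 60 mm across, 80 mm high; loose bystander, leave it where it lies. Origin: centre of its underside.

How it is judged:
On the way, in this order (a step that is already met when the one before it is completed fails the run):
1. the crank leans anticlockwise on the drive (twist over 0.0075 rad, about 3 N at the pin) (value of joint drive above 0.0075 rad), for 0.2 s.
2. then the crank leans clockwise on the drive (twist under -0.0075 rad) (value of joint drive below -0.0075 rad), for 0.2 s.
At the end, for the whole second after the job is handed in: Matching bush (face-point distance less 16 mm: steel to 20, brass 20 to 28, red over 28; 2 mm leeway) at rest on the stand, over the post (8 mm), down (4 mm), upright (0.1 rad); other bushes within 30 mm of their starts; drive within 0.005 rad of rest (((distance between pointer_blue_face and pointer_yellow_face below 0.038 m and horizontal distance between bush_steel_mid and stand_seat below 0.008 m and z of bush_steel_mid in the frame of stand_seat below 0.022 m and angle between bush_steel_mid's own z axis and vertical below 0.1 rad and distance of each of bush_brass_mid, bush_red_mid from where it was at the start of the episode below 0.03 m) or (distance between pointer_blue_face and pointer_yellow_face between 0.034 and 0.046 m and horizontal distance between bush_brass_mid and stand_seat below 0.008 m and z of bush_brass_mid in the frame of stand_seat below 0.022 m and angle between bush_brass_mid's own z axis and vertical below 0.1 rad and distance of each of bush_steel_mid, bush_red_mid from where it was at the start of the episode below 0.03 m) or (distance between pointer_blue_face and pointer_yellow_face above 0.042 m and horizontal distance between bush_red_mid and stand_seat below 0.008 m and z of bush_red_mid in the frame of stand_seat below 0.022 m and angle between bush_red_mid's own z axis and vertical below 0.1 rad and distance of each of bush_steel_mid, bush_brass_mid from where it was at the start of the episode below 0.03 m)) and value of joint drive between -0.005 and 0.005 rad and linear speed of each of bush_steel, bush_brass, bush_red below 0.02 m/s); the robot touches nothing.
It fails at once if the drive is forced (twist over 0.04 rad either way, about 16 N at the pin) (value of joint drive above 0.04 rad or value of joint drive below -0.04 rad).
It fails at once if the robot pushes a drag pointer itself (over 1 N) (contact force between any of the arm, the fingers and pointer_blue above 1 N or contact force between any of the arm, the fingers and pointer_yellow above 1 N).
It fails at once if a bystander is moved more than 30 mm (distance of any of cutter_red, cutter_grey, planer_head, locknut, spanner, bench_brush, oil_tin from where it was at the start of the episode above 0.03 m).
It also fails if it takes over 64 s, if anything falls off the work surface, if the arm or the gripper's body presses on something with over 40 N, if the wrist force passes 120 N, or if a joint passes its speed limit or range.

## Working session

There is one attempt and no reset: what is moved stays moved. The work goes in short steps, each a Python script; the robot and the scene stay as the last script left them, time stands still between calls to the robot, and variables do not carry over. Pictures are saved under pics/ and viewed, and the job is handed in when it is done.

```bash
ls; mkdir -p pics; cat > h.py <<'E'
import numpy as np, cv2
from scipy.spatial.transform import Rotation as R
from rig import manip as m
def shot(cam,name):
    f=m.grab_frame(cam); cv2.imwrite(f'pics/{name}.png',f['pixels'][:,:,::-1]); return f
def rot(f):
    a=np.array(f['attitude']); return a if a.shape==(3,3) else R.from_quat(a).as_matrix()
def ray(f,u,v):
    p=cv2.undistortPoints(np.array([[[u,v]]],float),np.array([[f['fx'],0,f['cx']],[0,f['fy'],f['cy']],[0,0,1]]),np.array([f['k1'],0,0,0,0]))[0,0]
    return rot(f)@np.array([p[0],p[1],1])
def at_z(f,u,v,z):
    d=ray(f,u,v);c=np.array(f['position']);return c+d*(z-c[2])/d[2]
def down(yaw):  # tool z down, x axis (jaw) at yaw
    x=np.array([np.cos(yaw),np.sin(yaw),0]);z=np.array([0,0,-1.]);return R.from_matrix(np.c_[x,np.cross(z,x),z]).as_quat()
E
python3 - <<'E'
from h import *
print(m.get_clock(), m.get_eef_rot(), m.get_finger_gap())
for c in ('top','side'):
    f=shot(c,c+'0'); print(c,{k:v for k,v in f.items() if k!='pixels'})
    for t in ['gearbox','crank_axis','crank_pin','pointer_blue_face','pointer_yellow_face','stand_seat','bush_steel_mid','bush_brass_mid','bush_red_mid','cutter_red','cutter_grey','planer_head','locknut','spanner','bench_brush','oil_tin']:
        r=m.pinpoint(c,t); print(t,[(np.round(q['location'],3).tolist(),round(q['conf'],2)) for q in r[:2]])
print(m.get_clock())
E
```

```text
pics
0.0 [-0.58459575  0.39774292 -0.39665377  0.58541795] 0.9990115266229985
top {'fx': 527.4234040700395, 'fy': 527.4234040700395, 'cx': 318.4648384824792, 'cy': 231.2403972432309, 'k1': -0.04399001586661773, 'position': array([0.35877131, 0.02740832, 1.19805258]), 'attitude': array([-0.7034556 ,  0.70511048, -0.07026883,  0.05506105])}
gearbox [([0.623, 0.166, -0.004], 0.87)]
crank_axis [([0.624, 0.166, -0.001], 0.73), ([0.786, -0.05, 0.003], 0.7)]
crank_pin [([0.527, 0.158, 0.115], 0.84)]
pointer_blue_face [([0.525, 0.154, 0.082], 0.58)]
pointer_yellow_face [([0.526, 0.173, 0.08], 0.6), ([0.622, 0.166, 0.087], 0.31)]
stand_seat [([0.637, -0.186, 0.025], 0.75), ([0.432, -0.293, 0.02], 0.41)]
bush_steel_mid [([0.433, -0.295, 0.019], 0.55)]
bush_brass_mid [([0.496, -0.191, 0.021], 0.79), ([0.622, 0.165, -0.002], 0.54)]
bush_red_mid [([0.462, -0.076, 0.019], 0.49)]
cutter_red [([0.375, 0.411, -0.002], 0.96)]
cutter_grey [([0.619, 0.165, 0.088], 0.67), ([0.621, -0.432, -0.002], 0.6)]
planer_head [([0.79, -0.052, 0.004], 0.93)]
locknut [([0.61, -0.075, -0.001], 0.69), ([0.492, -0.192, 
[... 544 characters left out ...]
 0.112], 0.77), ([0.622, 0.168, 0.09], 0.32)]
pointer_blue_face [([0.525, 0.152, 0.084], 0.44)]
pointer_yellow_face [([0.521, 0.169, 0.082], 0.75), ([0.786, -0.05, -0.003], 0.75)]
stand_seat [([0.632, -0.192, 0.023], 0.69), ([0.525, 0.151, 0.084], 0.52)]
bush_steel_mid [([0.437, -0.294, 0.016], 0.83)]
bush_brass_mid [([0.501, -0.19, 0.018], 0.78)]
bush_red_mid [([0.466, -0.072, 0.016], 0.7)]
cutter_red []
cutter_grey [([0.624, -0.434, 0.004], 0.67), ([0.468, -0.416, 0.002], 0.46)]
planer_head [([0.788, -0.054, -0.001], 0.8)]
locknut [([0.61, -0.077, 0.002], 0.45)]
spanner [([0.407, 0.057, -0.004], 0.96)]
bench_brush [([0.608, 0.458, -0.006], 0.81)]
oil_tin [([0.436, -0.294, 0.016], 0.6)]
1.7
```

View pics/top0.png

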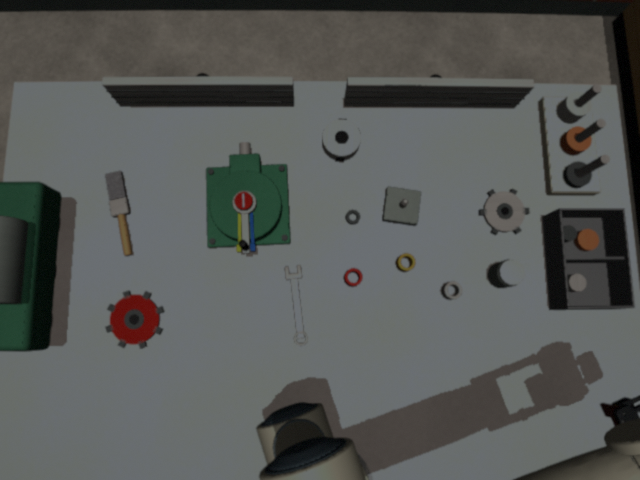

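View pics/side0.png

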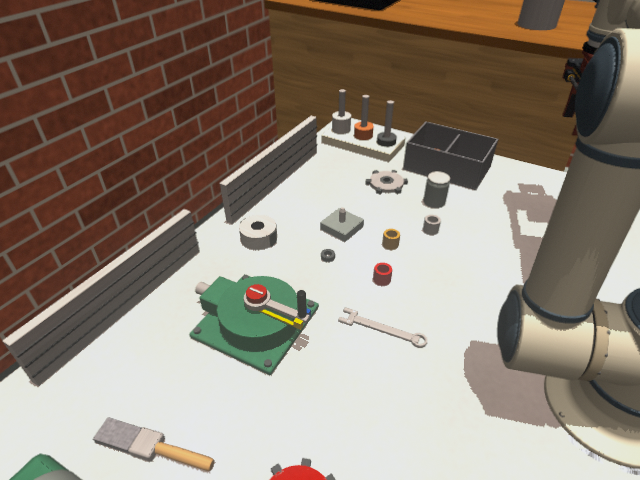

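The top view shows the gearbox at (245,203) with its crank pin at about (243,247). The stand is at (403,205), and the bushes are red (353,277), brass (406,262) and steel (451,290). The network points agree with these, so I'll approach the pin next.

```bash
python3 - <<'E'
from h import *
A=np.array([.6245,.166]);P=np.array([.525,.162])
d=P-A; phi=np.arctan2(d[1],d[0])
q0=m.get_qpos()
best=None
for yaw in (phi+np.pi/2,phi-np.pi/2):
    s=m.solve_ik([*P,.100],down(yaw)); print(yaw,s)
    if s is not None and (best is None or abs(s[5])<abs(best[1][5])): best=(yaw,s)
yaw=best[0]; print('yaw-phi',yaw-phi)
m.move_gripper(0.5,5)
m.goto([*P,.23],down(yaw))
print(m.get_clock())
m.move_straight([*P,.103],v=.12)
print(m.get_clock(),m.get_ee_pos(),m.get_ft_force(),m.get_finger_gap())
shot('side','s1');shot('top','t1')
E
```

```text
-1.5306169573544128 None
-4.672209610944206 NoneTraceback (most recent call last):
  File "<stdin>", line 9, in <module>
TypeError: 'NoneType' object is not subscriptable
```

```bash
python3 - <<'E'
from h import *
print(m.get_qpos(),m.get_ee_pos()); M=R.from_quat(m.get_eef_rot()).as_matrix();print(M.round(2))
P=[.525,.162]
for z in (.1,.15,.2,.25):
  for y in np.arange(-180,180,30):
    s=m.solve_ik([*P,z],down(np.radians(y))); print(z,y,None if s is None else np.round(s,2))
E
```

```text
[-1.24969374e+00  9.10976226e-02  1.23066497e+00  1.09084785e-06
  1.81979700e+00 -5.67123553e-02] [ 0.22133402 -0.55771099  0.22265244]
[[ 0.37  0.    0.93]
 [-0.93 -0.    0.37]
 [ 0.   -1.   -0.  ]]
0.1 -180 [-0.4   0.42  1.76  1.33  1.9   2.5 ]
0.1 -150 [-0.25  0.75  1.28  1.17  2.25  2.55]
0.1 -120 [-0.06  1.03  0.83  1.06  2.6   2.56]
0.1 -90 None
0.1 -60 None
0.1 -30 [ 0.55  1.06  0.77 -1.13  2.58  0.51]
0.1 0 [ 0.73  0.79  1.21 -1.22  2.22  0.55]
0.1 30 [ 0.87  0.47  1.69 -1.38  1.85  0.61]
0.1 60 [0.9  0.08 2.17 4.62 1.46 0.69]
0.1 90 None
0.1 120 None
0.1 150 [-0.47  0.02  2.24  1.6   1.53  2.45]
0.15 -180 [-0.4   0.32  1.76  1.36  1.92  2.59]
0.15 -150 [-0.25  0.67  1.29  1.22  2.27  2.63]
0.15 -120 None
0.15 -90 None
0.15 -60 None
0.15 -30 [ 0.55  1.    0.78 -1.21  2.6   0.41]
0.15 0 [ 0.73  0.71  1.22 -1.27  2.24  0.47]
0.15 30 [ 0.87  0.38  1.69 -1.4   1.87  0.53]
0.15 60 [ 0.9  -0.05  2.18  4.64  1.45  0.57]
0.15 90 None
0.15 120 None
0.15 150 [-0.47 -0.13  2.25  1.6   1.53  2.59]
0.2 -180 None
0.2 -150 None
0.2 -120 None
0.2 -90 None
0.2 -60 None
0.2 -30 [ 0.55  0.94  0.78 -1.31  2.62  0.3 ]
0.2 0 [ 0.73  0.65  1.21 -1.32  2.26  0.38]
0.2 30 [ 0.87  0.3   1.69 -1.43  1.88  0.44]
0.2 60 None
0.2 90 None
0.2 120 None
0.2 150 None
0.25 -180 None
0.25 -150 None
0.25 -120 None
0.25 -90 None
0.25 -60 None
0.25 -30 [ 0.55  0.89  0.76 -1.43  2.63  0.16]
0.25 0 [ 0.73  0.59  1.2  -1.38  2.28  0.29]
0.25 30 [ 0.87  0.22  1.67 -1.46  1.89  0.34]
0.25 60 None
0.25 90 None
0.25 120 None
0.25 150 None
```

The tool's approach axis is y, not z, so I'll fix the helper.

```bash
cat >> h.py <<'E'
def down(yaw):
    x=np.array([np.cos(yaw),np.sin(yaw),0]);y=np.array([0,0,-1.]);return R.from_matrix(np.c_[x,y,np.cross(x,y)]).as_quat()
E
python3 - <<'E'
from h import *
A=np.array([.6245,.166]);P=np.array([.525,.162])
d=P-A; phi=np.arctan2(d[1],d[0])
best=None
for yaw in (phi+np.pi/2,phi-np.pi/2):
    s=m.solve_ik([*P,.103],down(yaw)); print(yaw,s)
    if s is not None and (best is None or abs(s[5])<abs(best[1][5])): best=(yaw,s)
yaw=best[0]; print('yaw-phi',yaw-phi)
m.move_gripper(0.5,5)
m.goto([*P,.23],down(yaw))
print(m.get_clock())
m.move_straight([*P,.103],v=.12)
print(m.get_clock(),m.get_ee_pos(),m.get_ft_force(),m.get_finger_gap())
shot('side','s1');shot('top','t1')
E
```

```text
-1.5306169573544128 [ 2.37379499e-01 -3.53964629e-02  1.57106005e+00 -4.44089210e-16
  1.60592906e+00  1.76799646e+00]
-4.672209610944206 [ 2.37379499e-01 -3.53964629e-02  1.57106005e+00 -4.44089210e-16
  1.60592906e+00 -1.37359620e+00]
yaw-phi -1.5707963267948966
5.275
6.4833 [0.52556385 0.16214059 0.10413317] [ 0.29894537 -0.00892696 -0.15713655] 0.5027791917789182
```

```bash
python3 - <<'E'
import cv2
a=cv2.imread('pics/s1.png')[200:400,180:420];b=cv2.imread('pics/t1.png')[130:330,150:390]
cv2.imwrite('pics/c1.png',cv2.resize(cv2.hconcat([a,b]),(800,334),interpolation=cv2.INTER_CUBIC))
E
```

```text
(no output)
```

View pics/c1.png

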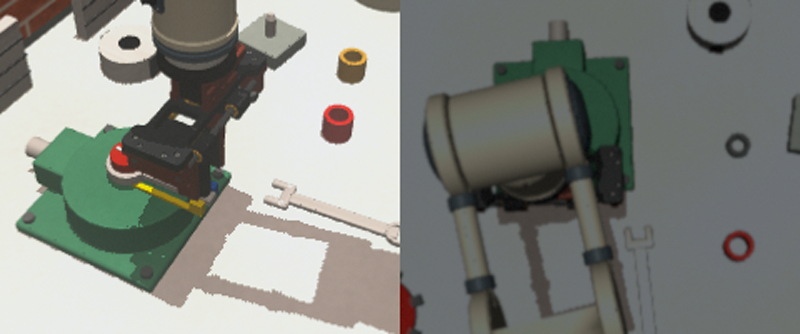

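The side crop shows the fingers straddling the pin, tips just above the yellow and blue pointers. Next I'll grip lightly and take the baseline force.

```bash
python3 - <<'E'
from h import *
print(m.get_ft_force())
m.move_gripper(0.12,6)
print(m.get_clock(),m.get_finger_gap(),m.get_ft_force(),m.get_ee_pos())
p=m.get_ee_pos(); 
t=m.get_clock(); m.move_straight([p[0],p[1]-.001,.103],v=.01); print(m.get_clock()-t,m.get_ft_force(),m.get_ee_pos())
E
```

```text
[0.65216244 0.52192444 0.50645709]
7.1333 0.17981229064768495 [ 0.48808562 -0.38174162  0.24013314] [0.52500575 0.1619773  0.10306248]
0.25 [-0.34673451  0.6936751   0.57846089] [0.5250423  0.16100619 0.1030531 ]
```

```bash
cat > sweep.py <<'E'
from h import *
A=np.array([.6245,.166]);r=.0995
def ft(phi):
    F=np.mean([(m.pause(.02),m.get_ft_force()[:2])[1] for _ in range(4)],0)
    t=np.array([-np.sin(phi),np.cos(phi)]); return F@t, F@np.array([np.cos(phi),np.sin(phi)])
def go(phi,v=.02):
    P=A+r*np.array([np.cos(phi),np.sin(phi)])
    m.move_straight([*P,.103],down(phi-np.pi/2),v=v)
def phinow():
    d=np.array(m.get_ee_pos()[:2])-A; return np.arctan2(d[1],d[0])%(2*np.pi)
def sweep(s,thr=6.0,maxmm=30,step=1.0,base=None):
    phi=phinow(); b=ft(phi)[0] if base is None else base
    print('base',b,'phi',phi,m.get_clock())
    n=0
    while n<maxmm:
        f,fr=ft(phi); res=-(f-b)*s
        print(round(n,2),'F',round(res,2),'rad',round(fr,2))
        if res>thr: break
        st=step if res<1.8 else min(0.5,(thr+1-res)/4)
        st=max(st,.25)
        phi+=s*st/100/ (r/.1); n+=st; go(phi)
    m.pause(.35)
    print('lean',ft(phi),'pos',m.get_ee_pos(),'gap',m.get_finger_gap(),'clock',m.get_clock())
    return b
E
python3 - <<'E'
from sweep import *
b=sweep(+1); np.savetxt('b.txt',[b]); np.savetxt('pa.txt',m.get_ee_pos())
E
```

```text
base -0.36189399418320795 phi 3.1917608759389045 7.45
0 F 0.53 rad 0.12
1.0 F -1.1 rad 0.94
2.0 F -0.75 rad 1.27
3.0 F -0.83 rad 2.07
4.0 F -0.79 rad 2.4
5.0 F -0.47 rad 2.67
6.0 F -0.69 rad 3.68
7.0 F -0.34 rad 3.85
8.0 F -0.72 rad 4.06
9.0 F -0.6 rad 4.18
10.0 F -0.36 rad 4.53
11.0 F -0.73 rad 5.26
12.0 F -0.18 rad 5.21
13.0 F -0.25 rad 5.37
14.0 F 0.87 rad 4.71
15.0 F 2.61 rad 4.67
15.5 F 3.55 rad 4.62
16.0 F 4.23 rad 4.19
16.5 F 5.0 rad 3.94
17.0 F 5.98 rad 4.09
17.26 F 6.86 rad 3.78
lean (np.float64(-6.755787746996954), np.float64(3.987160945283735)) pos [0.5272001  0.1457781  0.10297237] gap 0.18134160121678503 clock 14.2667
```

```bash
python3 - <<'E'
from sweep import *
go(3.1918,v=.04); m.pause(.2)
b=sweep(-1,step=1.0); np.savetxt('pb.txt',m.get_ee_pos())
pa=np.loadtxt('pa.txt');pb=np.loadtxt('pb.txt');print('travel mm',np.linalg.norm(pa-pb)*1000)
E
```

```text
base -0.07725215985149508 phi 3.193597980758485 15.1167
0 F -0.03 rad 0.22
1.0 F 0.05 rad -0.82
2.0 F -0.2 rad -2.39
3.0 F 0.02 rad -3.82
4.0 F -0.04 rad -4.86
5.0 F -0.01 rad -4.95
6.0 F 0.19 rad -5.58
7.0 F -0.28 rad -5.18
8.0 F -0.03 rad -5.36
9.0 F -0.33 rad -4.78
10.0 F 0.24 rad -5.37
11.0 F -0.4 rad -5.35
12.0 F 0.94 rad -5.11
13.0 F 2.87 rad -4.74
13.5 F 2.9 rad -4.77
14.0 F 3.89 rad -4.81
14.5 F 5.14 rad -4.57
14.97 F 5.6 rad -4.18
15.32 F 6.41 rad -4.7
lean (np.float64(6.573718273331934), np.float64(-4.716964725332026)) pos [0.52556246 0.17417514 0.10296842] gap 0.1838073277556748 clock 21.3
travel mm 28.44422234504922
```

Travel at the TCP is about 28.4 mm, right at the limit, so I'll release and measure the pointers with the cameras. I'll back off into the free play first.

```bash
python3 - <<'E'
from sweep import *
go(phinow()+.07,v=.03); m.pause(.1); print(ft(phinow()))
m.move_gripper(0.5,6); p=m.get_ee_pos(); m.move_straight([p[0],p[1],.19],v=.15)
m.goto([.47,-.13,.22],down(-np.pi/2)); print(m.get_clock())
F={}
for c in ('top','side'):
    f=F[c]=shot(c,c+'2')
    L={}
    for t in ['crank_axis','pointer_blue_face','pointer_yellow_face','stand_seat','bush_brass_mid','bush_red_mid']:
        r=m.pinpoint(c,t); print(c,t,[(np.round(q['location'],4).tolist(),round(q['conf'],2)) for q in r[:2]])
    np.save(c+'2.npy',f,allow_pickle=True)
print(m.get_clock())
for c,(x,y) in (('top',(170,150)),('side',(200,250))):
    cv2.imwrite(f'pics/{c}2c.png',cv2.resize(cv2.imread(f'pics/{c}2.png')[y:y+120,x:x+150],(750,600),interpolation=cv2.INTER_CUBIC))
E
```

```text
(np.float64(0.26994317957164937), np.float64(-5.177899176913618))
25.4583
top crank_axis [([0.6194, 0.1615, 0.0864], 0.73)]
top pointer_blue_face [([0.527, 0.1442, 0.0836], 0.52)]
top pointer_yellow_face [([0.5271, 0.1853, 0.0775], 0.68)]
top stand_seat [([0.6339, -0.1866, 0.0241], 0.53), ([0.4333, -0.2932, 0.0177], 0.16)]
top bush_brass_mid [([0.4354, -0.2955, 0.0169], 0.47)]
top bush_red_mid [([0.4651, -0.0755, 0.02], 0.49)]
side crank_axis [([0.6237, 0.1633, 0.0875], 0.59)]
side pointer_blue_face [([0.527, 0.1356, 0.0842], 0.7), ([0.6141, 0.4629, -0.0045], 0.26)]
side pointer_yellow_face [([0.5231, 0.1799, 0.0787], 0.73)]
side stand_seat [([0.6327, -0.1913, 0.0241], 0.93), ([0.6084, -0.0767, 0.0013], 0.4)]
side bush_brass_mid [([0.5023, -0.1971, 0.0192], 0.8)]
side bush_red_mid [([0.4657, -0.0707, 0.0193], 0.95)]
26.1583
```

View pics/top2c.png

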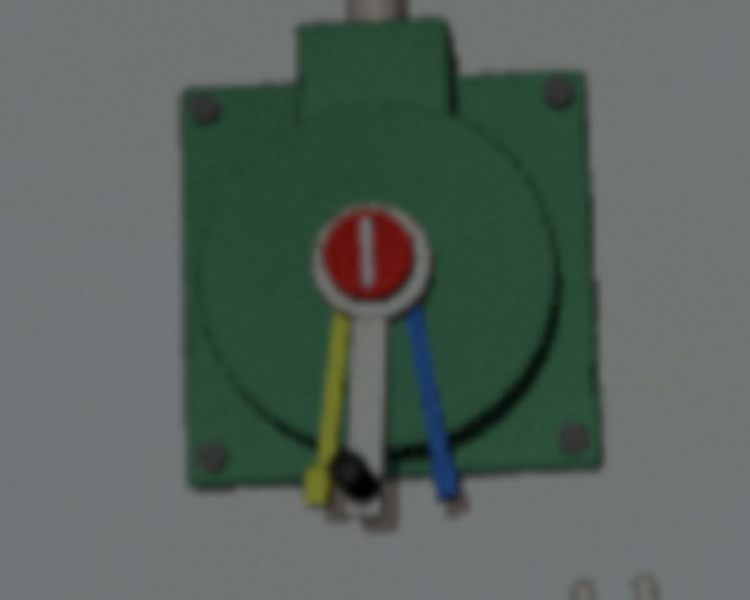

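View pics/side2c.png

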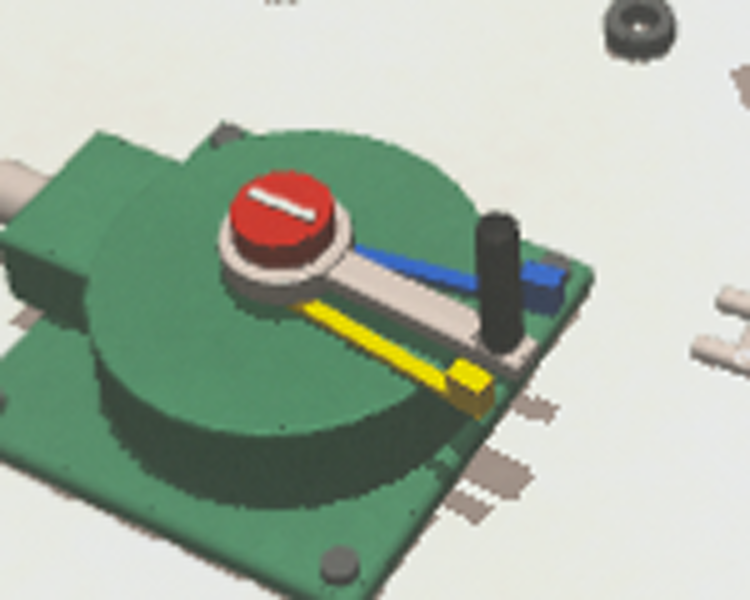

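```bash
python3 - <<'E'
from h import *
f=np.load('top2.npy',allow_pickle=True).item()
g=lambda x,y:at_z(f,170+(x+.5)/5-.5,150+(y+.5)/5-.5,.081)
y,b=g(331,485),g(436,485); print(y,b,np.linalg.norm(y-b))
# side: block top inner edges
f=np.load('side2.npy',allow_pickle=True).item()
g=lambda x,y:at_z(f,200+(x+.5)/5-.5,250+(y+.5)/5-.5,.081)
for p in [(457,360),(493,378),(449,386),(487,396),(525,282),(563,292),(528,264),(564,272)]: print(p,g(*p))
E
```

```text
[0.52587662 0.17963267 0.081     ] [0.52584477 0.1348102  0.081     ] 0.04482248262742428
(457, 360) [0.53031018 0.18566035 0.081     ]
(493, 378) [0.51455219 0.18599456 0.081     ]
(449, 386) [0.52619345 0.19709019 0.081     ]
(487, 396) [0.51197277 0.19395635 0.081     ]
(525, 282) [0.52899065 0.14143026 0.081     ]
(563, 292) [0.51412554 0.13839144 0.081     ]
(528, 264) [0.53281017 0.13323558 0.081     ]
(564, 272) [0.51898378 0.12973908 0.081     ]
```

Three measures of the recorded travel agree: 28.4 mm from the TCP, 28.8 mm from the top view and about 29.5 mm from the side view. All are above 28 mm, and brass would be near its 30 mm limit, so the red bush is the match. I'll refine the positions of the red bush and the post from pixels.

```bash
python3 - <<'E'
from h import *
for c in ('top','side'):
    f=np.load(c+'2.npy',allow_pickle=True).item()
    mk=m.cut_out(c,'bush_red_mid'); 
    for q in mk[:1]:
        v,u=np.nonzero(q['mask']); print(c,q['conf'],u.min(),u.max(),v.min(),v.max(),u.mean(),v.mean(), at_z(f,u.mean(),v.mean(),.018))
a=cv2.imread('pics/top2.png'); 
x=np.hstack([cv2.resize(a[180:230,375:435],(400,333),interpolation=cv2.INTER_CUBIC),cv2.resize(a[252:302,323:383],(400,333),interpolation=cv2.INTER_CUBIC)])
a=cv2.imread('pics/side2.png')
y=np.hstack([cv2.resize(a[198:248,312:372],(400,266),interpolation=cv2.INTER_CUBIC),cv2.resize(a[248:298,350:410],(400,266),interpolation=cv2.INTER_CUBIC)])
cv2.imwrite('pics/z.png',np.vstack([x,y])); print(m.get_clock())
E
```

```text
side 0.67 373 391 263 285 382.2228412256267 273.68802228412255 [ 0.46285582 -0.07182691  0.018     ]
26.2583
```

View pics/z.png

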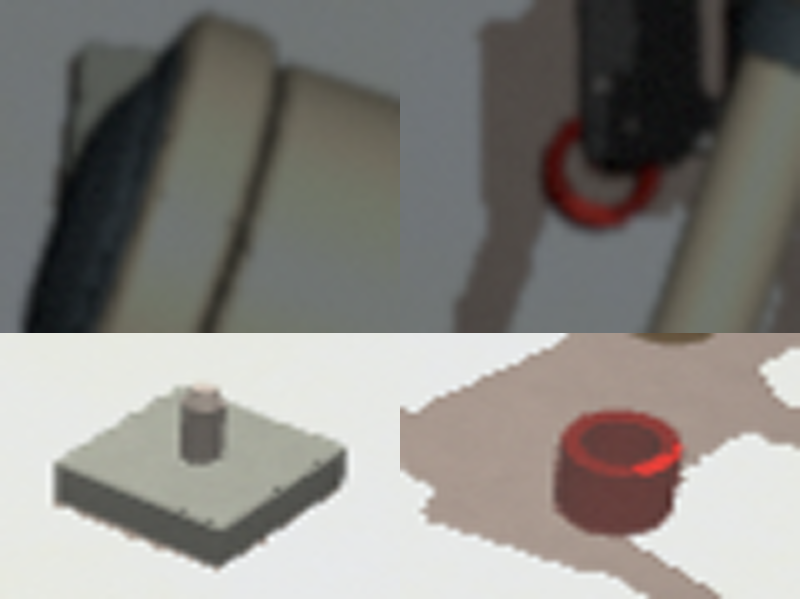

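View pics/top2.png

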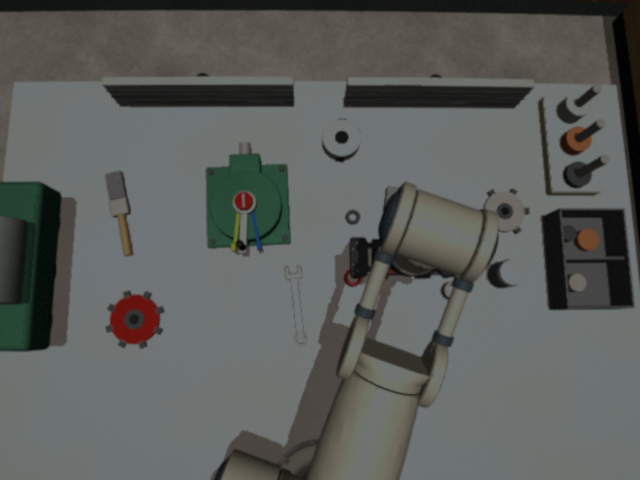

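The arm hides the stand in this frame, but top0 is still valid because nothing there has moved, so I'll use that. In the side view the post tip and red ring are clear.

```bash
python3 - <<'E'
from h import *
f=np.load('top2.npy',allow_pickle=True).item(); a=cv2.imread('pics/top0.png').astype(int)
s=a[255:300,330:375]; mk=(s[...,2]>2*s[...,1])&(s[...,2]>60)
v,u=np.nonzero(mk); (cu,cv_),rad=cv2.minEnclosingCircle(np.c_[u,v].astype(np.float32)); print('red circ',cu+330,cv_+255,rad, at_z(f,cu+330,cv_+255,.033))
fs=np.load('side2.npy',allow_pickle=True).item()
# side: red top rim ellipse centre (crop right x 562..680,y 412..476 ; scale 6.667/5.32)
cx=350+((621-400)+.5)/6.667-.5; cy=248+((444-333)+.5)/5.32-.5; print('side red',at_z(fs,cx,cy,.036))
# post tip/side foot
for (px,py,z) in ((203,386,.063),(203,457,.025)):
    print('side post',at_z(fs,312+(px+.5)/6.667-.5,198+(py-333+.5)/5.32-.5,z))
b=cv2.resize(cv2.imread('pics/top0.png')[180:230,375:435],(720,600),interpolation=cv2.INTER_CUBIC); b=np.clip(b.astype(int)*1.7,0,255).astype(np.uint8); cv2.imwrite('pics/stand0.png',b)
E
```

```text
red circ 352.8636360168457 276.7727279663086 8.500221252441406 [ 0.46526402 -0.07396413  0.033     ]
side red [ 0.46233551 -0.06973388  0.036     ]
side post [ 0.62854795 -0.18725041  0.063     ]
side post [ 0.62559861 -0.18405531  0.025     ]
```

View pics/stand0.png

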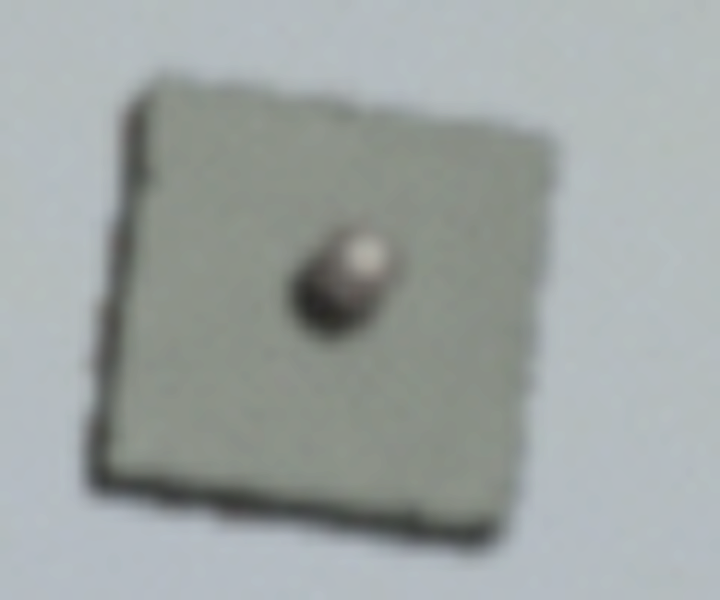

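```bash
python3 - <<'E'
from h import *
f=np.load('top2.npy',allow_pickle=True).item()
g=lambda x,y,z:at_z(f,375+(x+.5)/12-.5,180+(y+.5)/12-.5,z)
print(g(332,302,.025),g(362,255,.062)); c=[g(*p,.025) for p in ((160,78),(557,135),(503,530),(110,468))]; print(np.mean(c,0),[np.linalg.norm(c[i]-c[i-1]) for i in range(4)])
for y in (0,90,-90): 
  for p in ([.4645,-.073,.006],[.633,-.188,.032]):
    s=m.solve_ik(p,down(np.radians(y))); print(y,s)
E
```

```text
[ 0.63086568 -0.19057631  0.025     ] [ 0.6312186  -0.18958677  0.062     ]
[ 0.6309509  -0.19073126  0.025     ] [np.float64(0.07732725397837006), np.float64(0.07715682892845442), np.float64(0.07847131839342382), np.float64(0.07560804836046217)]
0 [-2.28255828e-01 -1.96153061e-01  1.89478439e+00 -4.44089210e-16
  1.44296132e+00 -2.28255828e-01]
0 [-3.40213127e-01  2.94865555e-01  1.33984698e+00 -4.44089210e-16
  1.50688011e+00 -3.40213127e-01]
90 [-2.28255828e-01 -1.96153061e-01  1.89478439e+00 -4.44089210e-16
  1.44296132e+00 -1.79905215e+00]
90 [-3.40213127e-01  2.94865555e-01  1.33984698e+00 -4.44089210e-16
  1.50688011e+00 -1.91100945e+00]
-90 [-2.28255828e-01 -1.96153061e-01  1.89478439e+00 -4.44089210e-16
  1.44296132e+00  1.34254050e+00]
-90 [-3.40213127e-01  2.94865555e-01  1.33984698e+00 -4.44089210e-16
  1.50688011e+00  1.23058320e+00]
```

```bash
python3 - <<'E'
from h import *
B=[.465,-.0735];q=down(-np.pi/2)
m.move_gripper(.85,20)
m.goto([*B,.15],q); m.move_straight([*B,.006],v=.12)
print(m.get_ft_force(),m.get_clock())
m.move_gripper(.3,20); print('gap mm',m.get_finger_gap()*88,m.get_ft_force())
m.move_straight([*B,.12],v=.15)
m.goto([.632,-.1895,.12],q)
print('gap mm',m.get_finger_gap()*88,m.get_ft_force(),m.get_ee_pos(),m.get_clock())
f=shot('side','s3'); a=f['pixels'][170:290,290:440,::-1]; cv2.imwrite('pics/s3c.png',cv2.resize(a,(750,600),interpolation=cv2.INTER_CUBIC))
np.save('s3.npy',f,allow_pickle=True)
E
```

```text
[-1.05583239 -0.55778301 -0.11276307] 28.725
gap mm 40.34328423870314 [ 0.43909546 -0.50723711  1.26921958]
gap mm 40.43697023567337 [-0.6425455  -0.14256099 -1.38872142] [ 0.63119011 -0.18885673  0.11900487] 31.0917
```

View pics/s3c.png

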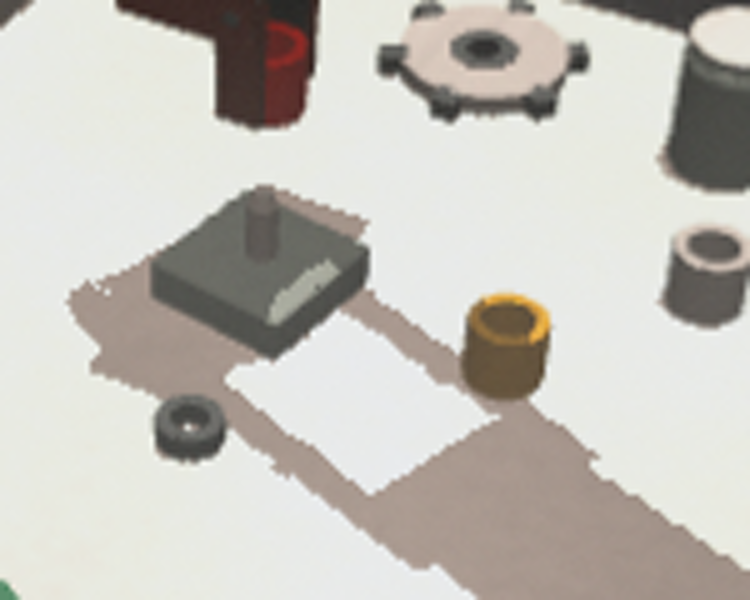

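The bush is held over the post. I'll drop to just above the tip and compare the two in the image.

```bash
python3 - <<'E'
from h import *
m.move_straight([.632,-.1895,.074],v=.1)
f=shot('side','s4'); a=f['pixels'][180:260,300:400,::-1]; cv2.imwrite('pics/s4c.png',cv2.resize(a,(750,600),interpolation=cv2.INTER_CUBIC))
print(m.get_ee_pos(),m.get_ft_force(),m.get_clock())
def proj(P):
    K=np.array([[f['fx'],0,f['cx']],[0,f['fy'],f['cy']],[0,0,1]]);Rt=rot(f).T
    p=cv2.projectPoints(np.array([P],float),cv2.Rodrigues(Rt)[0],-Rt@np.array(f['position']),K,np.array([f['k1'],0,0,0,0]))[0][0,0]
    return ((p-[300,180]+.5)*7.5-.5)
for P in ([.632,-.1895,.025],[.632,-.1895,.068],[.632,-.1895,.104]): print(P,proj(P))
E
```

```text
[ 0.63231119 -0.18954761  0.07491147] [ 0.47222413 -0.57273344 -1.25896855] 31.8
[0.632, -0.1895, 0.025] [309.43165652 295.27326453]
[0.632, -0.1895, 0.068] [312.8649288  190.73819864]
[0.632, -0.1895, 0.104] [315.8836593   99.09094901]
```

View pics/s4c.png

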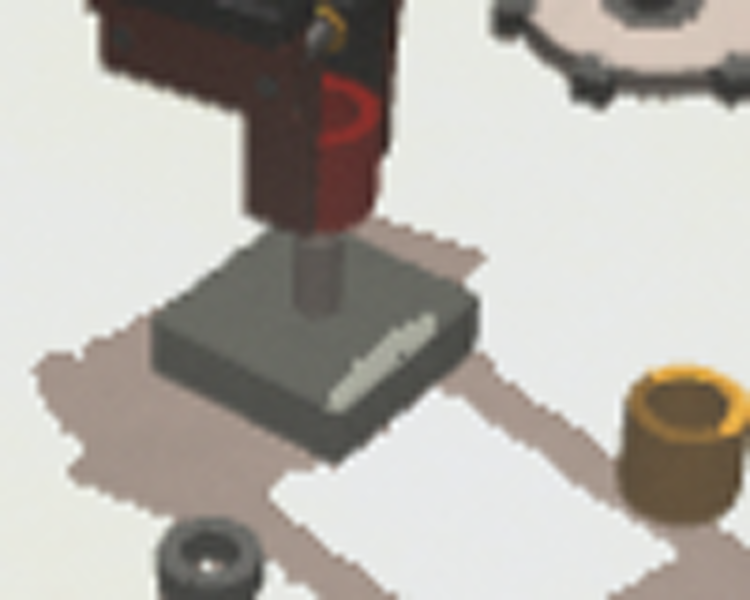

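The bush sits laterally over the post: its centre is at about x=322 against 323 expected for the post line. It may be about 2 mm towards the camera, so I'll correct slightly and lower it while watching the force.

```bash
python3 - <<'E'
from h import *
z=.074
while z>.0325:
    z=max(z-.006,.032); m.move_straight([.6325,-.190,z],v=.05)
    F=m.get_ft_force(); print(round(z,3),np.round(F,2))
    if F[2]>8 or np.hypot(F[0],F[1])>12: break
print(m.get_ee_pos(),m.get_clock())
f=shot('side','s5'); a=f['pixels'][180:260,300:400,::-1]; cv2.imwrite('pics/s5c.png',cv2.resize(a,(750,600),interpolation=cv2.INTER_CUBIC))
E
```

```text
0.068 [-0.4   0.14 -0.95]
0.062 [ 0.06  0.16 -1.96]
0.056 [-0.13  0.71 -2.21]
0.05 [ 0.33  0.   -2.43]
0.044 [-0.74 -0.33 -0.82]
0.038 [ 0.04  0.28 -1.53]
0.032 [-0.37 -0.72 -1.77]
[ 0.63230605 -0.18992832  0.03158451] 33.6667
```

View pics/s5c.png

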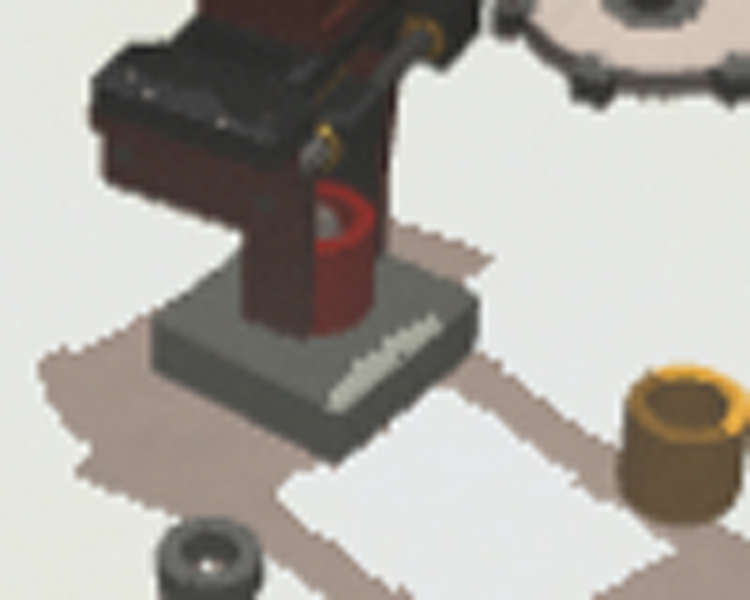

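The bush is down over the post, with the post tip visible in the bore at about (328,222) of the crop. I'll release, retreat and check.

```bash
python3 - <<'E'
from h import *
m.move_gripper(.75,20); print(m.get_finger_gap())
p=m.get_ee_pos(); m.move_straight([p[0],p[1],.2],v=.15)
m.movej([-1.25,.091,1.231,0,1.82,1.3])
print(m.get_ft_force(),m.get_clock())
S={}
for c in ('side','top'):
    f=shot(c,c+'6')
    for t in ['bush_red_mid','stand_seat','bush_brass_mid','bush_steel_mid','pointer_blue_face','pointer_yellow_face','crank_pin']:
        r=m.pinpoint(c,t); print(c,t,[(np.round(q['location'],3).tolist(),round(q['conf'],2)) for q in r[:1]])
    S[c]=f['pixels'][:,:,::-1]
y=np.hstack([cv2.resize(S['side'][180:260,300:400],(400,320),interpolation=cv2.INTER_CUBIC),cv2.resize(S['top'][175:255,360:460],(400,320),interpolation=cv2.INTER_CUBIC)])
cv2.imwrite('pics/z6.png',y)
E
```

```text
0.7455442264154104
[0.49959818 1.06258451 0.56137075] 37.575
side bush_red_mid [([0.635, -0.183, 0.042], 0.52)]
side stand_seat [([0.632, -0.187, 0.025], 0.63)]
side bush_brass_mid [([0.436, -0.294, 0.014], 0.73)]
side bush_steel_mid [([0.435, -0.293, 0.017], 0.5)]
side pointer_blue_face [([0.529, 0.135, 0.079], 0.65)]
side pointer_yellow_face [([0.523, 0.178, 0.08], 0.74)]
side crank_pin [([0.521, 0.167, 0.114], 0.74)]
top bush_red_mid [([0.629, -0.194, 0.041], 0.5)]
top stand_seat [([0.633, -0.185, 0.025], 0.73)]
top bush_brass_mid [([0.493, -0.195, 0.02], 0.54)]
top bush_steel_mid [([0.433, -0.291, 0.021], 0.75)]
top pointer_blue_face [([0.525, 0.14, 0.082], 0.55)]
top pointer_yellow_face [([0.527, 0.186, 0.079], 0.48)]
top crank_pin [([0.529, 0.168, 0.116], 0.84)]
```

View pics/z6.png

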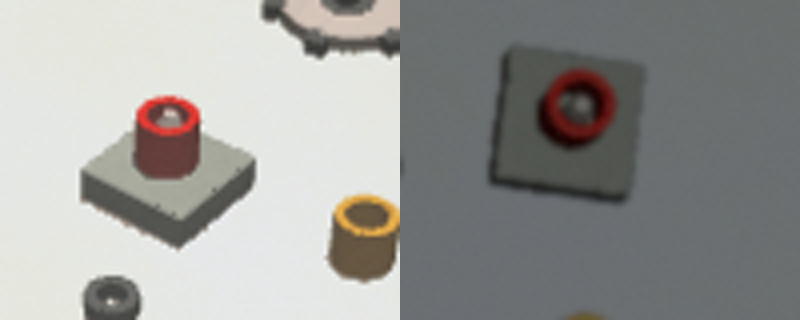

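View pics/top6.png

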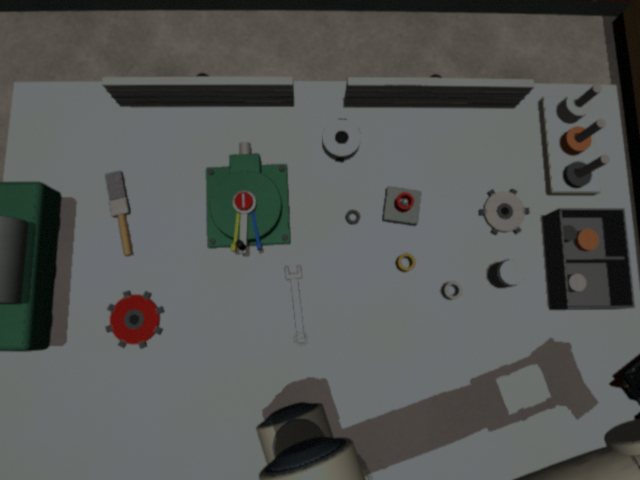

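Both views show the red bush seated upright with the post tip inside its bore, at top view (403,202). The other two bushes and the bystanders are where they started, and the arm is clear.

```bash
python3 -c "
from h import *
m.job_done(); print(m.get_clock())"
```

```text
the job is handed in; nothing more can be done
the job is handed in; nothing more can be done
```

The red bush is on the stand, fully down over the post, and the job was handed in at about 38 s. No verdict was reported.

- **Crank:** I swung it by its pin anticlockwise until it resisted and leaned on it at about 6.5 N, then did the same clockwise at about 6.5 N. I then backed it off into the free play and let go. Only the crank should have pushed the pointers, because the fingertips stayed about 2 cm above them.
- **Travel:** The gripper positions at the two leans gave 28.4 mm, my pixel measurement from the top camera 28.8 mm, and a rougher one from the side camera 29.5 mm. That is only just above the 28 mm limit for red. The networks' pointer positions gave 25 to 28 mm on the first look and about 27 to 30 mm at the end, so they partly disagree. I went with the gripper and pixel values, and the 2 mm leeway makes red valid for anything above 26 mm.
- **Last checks:**
  - Both cameras show the bush upright and flat on the block, with the post tip inside its bore. The networks put its centre 16 to 17 mm above the block top (18 mm is nominal).
  - The networks put the bush centre 5 to 10 mm off the post. They are only good to about 4 mm, and the bore allows at most 5 mm once the bush is over the post.
  - The steel and brass bushes and the bystanders look unmoved. The side camera's network gave a wrong position for the brass bush, the steel bush's spot; the pictures show it in place.

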